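# Demagnetise a hanging basket of satellite parts

### The arm

A 6-joint arm with a two-finger parallel gripper is mounted at the origin on the work surface. World frame = base frame: x ahead of the robot, y to its left, z up, the work surface at z = 0. Lengths are in m, angles in rad, forces in N, time in s.
With the tool pointing down it reaches from about 0.3 to 0.775 m from the base axis. Payload 14.6 kg.
Tool frame: the origin (TCP) lies midway between the tips of the shut fingers; the grasp point (between the pads) lies 19 mm behind it (ctrl.pinch_z is the distance from the TCP to the grasp point, in m); z points along the fingers, y is the line along which they close (so a half turn about z gives the same grasp; the last joint's range is limited). The gripper opens to 94 mm and grips with 3 to 60 N. Pads are 16 mm wide; open, the fingers measure 119 mm over their backs; the gripper's body (75 mm by 177 mm) begins 78 mm behind the grasp point.
Start: joints at [-1.236, 0.3, 1.521, -0, 1.321, -0.067], TCP at [0.215, -0.506, 0.205] pointing down, gripper open.
Joint ranges: [-3.03, 3.03], [-0.79, 2.21], [0.23, 2.52], [-1.04, 4.18], [0, 3.07], [-2.55, 2.55]. Speed limits (rad/s): [2.22, 2.22, 2.57, 3.14, 3.14, 3.14].

### API

Orientations are given as [roll, pitch, yaw] about the fixed x, y, z axes, in that order (R = Rz(yaw) Ry(pitch) Rx(roll)).
In Python, from station import ctrl gives the robot as it stands.
- The arm moves only by the tool jog_arm, never from a script. Its argument "motion" is a list of rows, each a list of 7 numbers: the shift along the tool's x, y, z in m, then the turn, a rotation vector about the tool's x, y, z in rad, then the opening, from -1 (shut) to 1 (fully open). In form: [[tx, ty, tz, rx, ry, rz, gripper], ...]. A call has 1 to 5 rows; each row shifts and turns the commanded pose from where the row before left it, along the tool's axes as they then stand; what a row does not reach is not made up. A row lasts 1/10 s, in which the tool goes at most 50 mm and 8.59 degrees, less where a joint would pass 70% of its speed; a pose out of reach is approached as far as the arm can. A call is refused whole if a number of a shift passes 0.05 or a number of a turn 0.15, either way. A call with a gripper value outside its range is refused whole. The fingers move at their own pace and stop on an object; "squeeze" is the grip in N (left out, the last holds). Time passes only in rows, so rows that do not move let the fingers close. It gives the time, the measured TCP pose, the force, the opening and the grip force at its end, in the units of the state.
- ctrl.get_obs(): the state, without advancing time (a new reading comes with each control period).
- ctrl.camera(name): name is "side" or "top" or "wrist"; returns the picture (480x640x3 uint8, red, green, blue); there is no depth.
- ctrl.camera_model(name): a dict with "intrinsics" (3x3 intrinsics, pixels), "k1" (the pictures are not rectified: a ray, as slopes to the right and down, at radius r is drawn at 1 + k1 r^2 times it, then the intrinsics apply), "rvec" (rotation vector, rad) and "tvec" (3), from world to camera coordinates, as OpenCV has them. Camera axes: x right, y down, z forward; pixel columns grow to the right and rows downward; lengths in m; the calibration is good to about 2 mm. A picture is of the moment at which its call begins: read the wrist's pose just before it. camera_model takes no time and is no camera call; for the wrist camera it gives the pose at the moment of the call.
- ctrl.hand_in(): hands the job in; it is judged then, once.
The state is a dict: "time_s": time; "qpos": joint angles; "joint_vel": joint speeds; "tau": joint torques, N m; "ee_pos": TCP position; "eef_rot": TCP orientation; "force": force on the tool from outside, world axes, zero at the start; "moment": the same for the moment, N m; "grip_width": finger opening in m; "grip_force": force on a finger pad.
Only numpy, scipy, OpenCV 4.12 (cv2) and the standard library are available. Lean on these libraries where they do the work, as an engineer would, in place of code of your own. Each camera call takes 0.05 s, during which the arm holds its last target. There are 200 camera calls.

### The job

Take the round wire basket off its drip stand by its black grip, lifting it up clear of the hook tips before moving it away, and lower it, upright and without dropping it, to the floor of the demagnetiser's square well and let go. Then turn the middle of the three panel knobs clockwise until its white pointer points straight up the slope, to the black mark above it, let go of it, and only then press the start button fully in and release it. Leave the two neighbouring knobs as they are set and do not knock the square basket, bottle, tape roll, jar or screwdriver about.

Things in the scene. Friction and masses are not known exactly. Their poses are not given: they have to be found in the camera images.
- round_basket: Loose round steel wire basket, 91 mm in diameter, 50 mm deep, 0.2 to 0.4 kg, with a few metal parts fast in it. A 6 mm wire bail stands over it: uprights at +-44 mm along its y axis, joined by a level bar along y, 135 mm above the underside. Origin at the centre of the underside, z up. It hangs by the bar in the hook of stand_a, its axes as the stand's.
- round_basket_grip (a point): Centre of the round basket's black grip, an upright block on the middle of the bail's bar: 30 mm along the basket's x, 18 mm along y, 52 mm high. The point is 168 mm above the underside, 22 mm below the grip's top, 30 mm above its foot. Axes are the basket's. It can be taken from above, the fingers closing along y.
- round_basket_bar (a point): Middle of the round basket's bail bar (6 mm thick, along y), 135 mm above its underside, 33 mm below the grip point.
- stand_a: Fixed steel stand carrying the round basket. Origin on the table under the hook's low point, x away from the robot, z up. Two prongs of 8 mm rod at y = +-30 come from a post (x = 85, 180 high), dip to 150 mm height at x = 0 and turn up to tips at x = -32 mm. The bar hangs about 160 mm high. Base plate x -30 to 110, 130 wide, 12 thick. The two stands are alike and may swap left and right.
- stand_a_tips (a point): Top of the hook tips of stand_a, midway between the two prongs: 199 mm above the table and 32 mm on the -x side of the low point. The bar must rise at least 43 mm from where it hangs to pass over the tips; at 71 mm the basket body, which hangs below the prongs, meets them from beneath, until it has been drawn 85 mm out towards -x.
- stand_b: The second, identical fixed drip stand, carrying the square basket. Same frame and sizes as stand_a.
- square_basket: Loose square wire basket (88 x 88 x 50 mm), with the same bail and black grip, hanging in stand_b's hook; origin at the centre of its underside. It is not to be touched.
- demagnetiser: Fixed grey bench demagnetiser, 290 mm deep (x), 360 mm wide (y), 100 mm high. Origin at the centre of its underside, x away from the robot, z up. The rear part (x from -45 to +145 mm) is a level deck at 100 mm height with an open square well; the front part is a control panel of 35 degree slope facing the robot.
- well_floor (a point): Centre of the well's inner floor, 20 mm above the table, at x = +45, y = +50 mm in the demagnetiser's frame. The well is a square of 112 x 112 mm with sides along the demagnetiser's axes, 80 mm deep, open at the top at deck height. With the basket down in it, its bar is 55 mm above the deck and the black grip stands on it.
- panel: Control panel. Origin at the centre of its sloped face (122 x 360 mm), 65 mm above the table; x points up the slope, away from the robot; y along the row, to the robot's left; z is the outward normal, leaning 35 degrees from vertical towards the robot. Along y stand: left knob +120, middle knob +40, right knob -40, start button -130 mm.
- knob_middle (a joint): Angle of the middle knob in rad, growing clockwise as seen facing the panel, from 0 to 3.0. At 0 its white pointer points to the panel's +y (left); at 1.57 it points straight up the slope (panel +x) at the black mark. It starts between 0.35 and 0.75. It turns stiffly (0.03 N m) and stays where it is left.
- knob_middle_grip (a point): On the middle knob's axis, 37 mm out from the panel face, at gripping height. The knob is a black disc 56 mm in diameter (top 14 mm from the face) with a grip bar across it, 53 mm long, 14 mm wide, top 44 mm from the face; the white pointer line is on top of one half of the bar. The point turns with the knob: z is the panel's normal, the bar lies along x, the pointer points to -x.
- knob_left (a joint): Angle of the left knob (same knob, 80 mm beside the middle one), set anywhere from 0.2 to 2.8; to be left as it is.
- knob_right (a joint): Angle of the right knob (same knob, 80 mm on the other side); to be left as it is.
- knob_left_pointer (a point): End of the left knob's pointer, 24 mm from its axis, 37 mm out from the panel.
- knob_right_pointer (a point): End of the right knob's pointer, 24 mm from its axis, 37 mm out from the panel.
- start (a joint): Travel of the start button in m: 0 released, 0.006 fully in. It springs back.
- start_top (a point): Centre of the face of the start button, a round black button 36 mm in diameter in a steel collar, 22 mm out from the panel; it is pressed along the panel's -z. It takes 5 N to press fully.
- solvent_bottle: White plastic bottle, 64 mm in diameter, 170 mm high, standing behind between stands and demagnetiser; bystander, origin under its centre.
- tape_roll: Grey roll 96 mm in diameter, 25 mm high, lying behind the stands; bystander.
- jar: Glass jar 68 mm in diameter, 80 mm high, to the right of the demagnetiser; bystander.
- screwdriver: Screwdriver with black handle, 200 mm long, lying before the demagnetiser on the robot's side; bystander, origin at its middle.
There are look-alikes about, which are no part of the job. What is shaped like the round_basket but orange or red is not meant.

How it is judged:
On the way, in this order (a step that is already met when the one before it is completed fails the run):
1. the basket's bar has been lifted above the hook tips (z of round_basket_bar in the frame of stand_a_tips above 0.003 m and contact force between round_basket and stand_a below 0.1 N), for 0.05 s.
2. the round basket stands upright on the floor of the well, released (horizontal distance between round_basket_grip and well_floor below 0.025 m and z of round_basket_bar in the frame of well_floor between 0.125 and 0.141 m and angle between round_basket_grip's own z axis and vertical below 0.12 rad and linear speed of round_basket below 0.02 m/s and contact force between the fingers and round_basket below 0.1 N), for 0.2 s.
3. the middle knob is set to its mark and released (value of joint knob_middle between 1.4 and 1.74 rad and contact force between the fingers and knob_middle below 0.1 N), for 0.1 s.
4. the start button is pressed in (value of joint knob_middle between 1.4 and 1.74 rad and value of joint start above 0.0045 m).
At the end, for the whole second after the job is handed in: The round basket stands upright (within 7 degrees) and still on the well's floor, within 25 mm of its centre, released; the middle knob's pointer points up the slope within 10 degrees (joint 1.40 to 1.74); the start button has been pressed after that and is out again (all of step 2 and value of joint knob_middle between 1.4 and 1.74 rad and value of joint start below 0.001 m); the robot touches nothing.
It fails at once if a neighbouring knob is turned (its pointer end moved more than 5 mm) (distance of any of knob_left_pointer, knob_right_pointer from where it was at the start of the episode above 0.005 m).
It fails at once if the round basket is dropped (falls free faster than 0.5 m/s) (linear speed of round_basket above 0.5 m/s and contact force between the fingers and round_basket below 0.05 N).
It fails at once if the round basket is tipped more than 40 degrees (angle between round_basket_grip's own z axis and vertical above 0.7 rad).
It fails at once if the start button is pressed before the middle knob is set (value of joint start above 0.0045 m and not (value of joint knob_middle between 1.4 and 1.74 rad)).
It fails at once if the square basket, bottle, tape roll, jar or screwdriver is moved more than 30 mm (distance of any of square_basket, solvent_bottle, tape_roll, jar, screwdriver from where it was at the start of the episode above 0.03 m).
It also fails if it takes over 64 s, if anything falls off the work surface, if the arm or the gripper's body presses on something with over 40 N, if the wrist force passes 120 N, or if a joint passes its speed limit or range.

## Working session

There is one attempt and no reset: what is moved stays moved. The work goes in short steps, Python scripts to look and compute and a tool call to move; the robot and the scene stay as the last step left them, time stands still between calls to the robot, and variables do not carry over. Pictures are saved under pics/ and viewed, at most 12 in all, crops included, and the job is handed in when it is done.

Besides the shell and the picture viewer there is one more tool, called after "Call:" by a JSON object that holds its "api" and its "payload". jog_arm: Moves the arm, as the interface text tells. Its arguments: {"type":"object","properties":{"motion":{"type":"array"},"squeeze":{"type":"number"}},"required":["motion"]}

```bash
ls; mkdir -p pics; python3 - <<'E'
from station import ctrl
import cv2
for n in("top","side"):
    cv2.imwrite(f"pics/{n}0.png",ctrl.camera(n)[:,:,::-1])
    m=ctrl.camera_model(n);print(n,m)
o=ctrl.get_obs();print(o,ctrl.pinch_z)
E
```

```text
pics
top {'intrinsics': array([[606.91303848,   0.        , 319.20738196],
       [  0.        , 606.91303848, 242.82979444],
       [  0.        ,   0.        ,   1.        ]]), 'k1': -0.19276157014207673, 'rvec': array([ 2.12398463, -2.17941593,  0.14956368]), 'tvec': array([-0.08203431,  0.55138512,  1.73604078])}
side {'intrinsics': array([[527.34685406,   0.        , 317.20117272],
       [  0.        , 527.34685406, 239.21498766],
       [  0.        ,   0.        ,   1.        ]]), 'k1': -0.01766877745595441, 'rvec': array([ 0.32999206, -2.85894661,  1.04056044]), 'tvec': array([0.5067334 , 0.23133038, 1.27584868])}
{'time_s': 0.1, 'qpos': array([-1.23558027e+00,  3.00400256e-01,  1.52150859e+00, -6.47173482e-06,
        1.32068742e+00, -6.66387908e-02]), 'joint_vel': array([-0.00010324, -0.00109646, -0.00244835, -0.00051698,  0.00130838,
        0.00025751]), 'tau': array([ 1.33249112e-03, -5.32642865e+01, -3.53285193e+01,  7.09897815e-02,
        2.35075696e-02, -4.98699228e-05]), 'ee_pos': array([ 0.2150202 , -0.50597953,  0.20495585]), 'eef_rot': array([-3.14059085e+00, -6.05753976e-05,  4.01856424e-01]), 'force': array([-0.09982254,  0.05399003,  0.22315705]), 'moment': array([-0.01986005,  0.0070297 ,  0.00901411]), 'grip_force': 0.0, 'grip_width': 0.0943823758766993} 0.0188
```

View pics/top0.png

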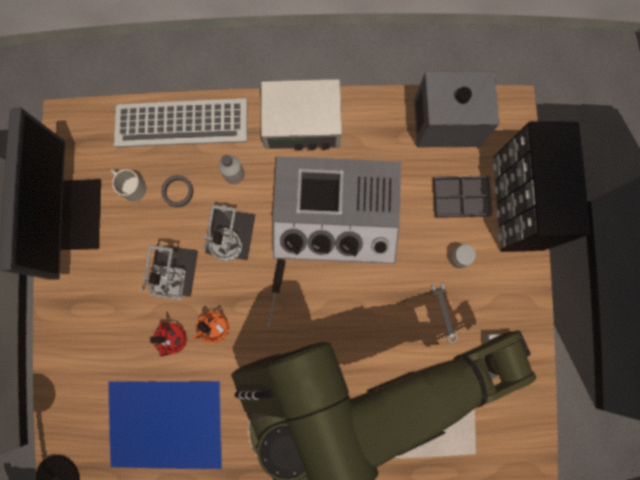

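View pics/side0.png

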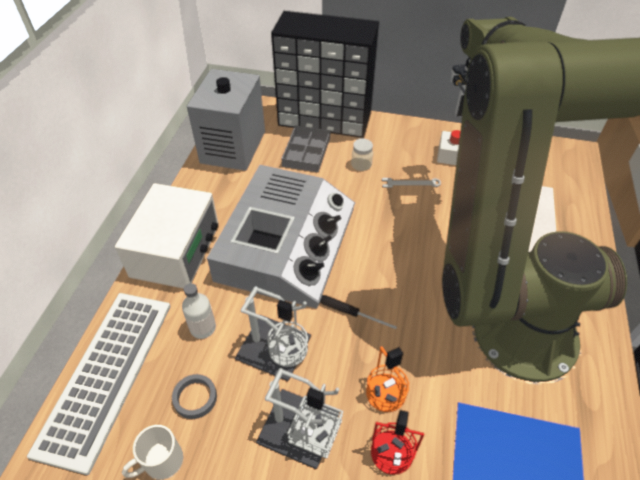

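The top view shows the round basket on the nearer-centre stand at about (225,240) and the square one at (167,275). The demagnetiser spans (275-400, 158-262), with knobs at (292,242), (320,243), (348,244) and the button at (380,247). I'll enlarge both views.

```bash
cat > h.py <<'E'
from station import ctrl
import cv2, numpy as np
from scipy.spatial.transform import Rotation as R
def cam(n): 
    m=ctrl.camera_model(n); return m['intrinsics'],np.array([m['k1'],0,0,0,0.]),R.from_rotvec(m['rvec']).as_matrix(),np.array(m['tvec'])
def proj(n,P,c=None):
    K,d,Rm,t=c or cam(n)
    return cv2.projectPoints(np.atleast_2d(np.array(P,float)),cv2.Rodrigues(Rm)[0],t,K,d)[0][:,0]
def ray(n,p,c=None):
    K,d,Rm,t=c or cam(n)
    u=cv2.undistortPoints(np.array(p,float).reshape(-1,1,2),K,d)[:,0]
    D=np.c_[u,np.ones(len(u))]@Rm
    return -Rm.T@t,D
def onz(n,p,z,c=None):
    o,D=ray(n,p,c); return o+D*((z-o[2])/D[:,2])[:,None]
def tri(p1,p2):
    o1,D1=ray("top",p1);o2,D2=ray("side",p2);out=[]
    for a,b in zip(D1,D2):
        s=np.linalg.lstsq(np.c_[a,-b],o2-o1,rcond=None)[0]
        out.append(np.r_[(o1+a*s[0]+o2+b*s[1])/2,np.linalg.norm(o1+a*s[0]-o2-b*s[1])])
    return np.array(out)
def crop(src,x0,y0,x1,y1,f,dst,step=20):
    im=cv2.resize(cv2.imread(src)[y0:y1,x0:x1],None,fx=f,fy=f,interpolation=cv2.INTER_CUBIC)
    im=np.clip(im*1.4,0,255).astype(np.uint8)
    for x in range(-(-x0//step)*step,x1,step): cv2.line(im,((x-x0)*f,0),((x-x0)*f,6),(0,255,0),1);cv2.putText(im,str(x),((x-x0)*f,16),0,.4,(0,255,0))
    for y in range(-(-y0//step)*step,y1,step): cv2.line(im,(0,(y-y0)*f),(6,(y-y0)*f),(0,255,0),1);cv2.putText(im,str(y),(8,(y-y0)*f),0,.4,(0,255,0))
    cv2.imwrite(dst,im)
E
python3 - <<'E'
from h import *
crop("pics/top0.png",196,150,410,270,3,"pics/c1.png") if 0 else crop("pics/top0.png",200,150,400,270,4,"pics/c1.png")
crop("pics/side0.png",200,160,360,380,3,"pics/c2.png") if 0 else crop("pics/side0.png",205,165,360,375,3,"pics/c2.png")
E
```

```text
(no output)
```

View pics/c1.png

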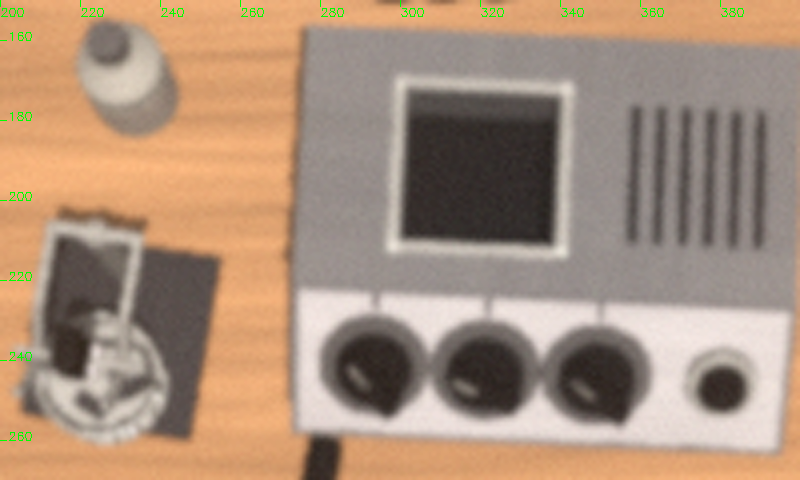

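View pics/c2.png

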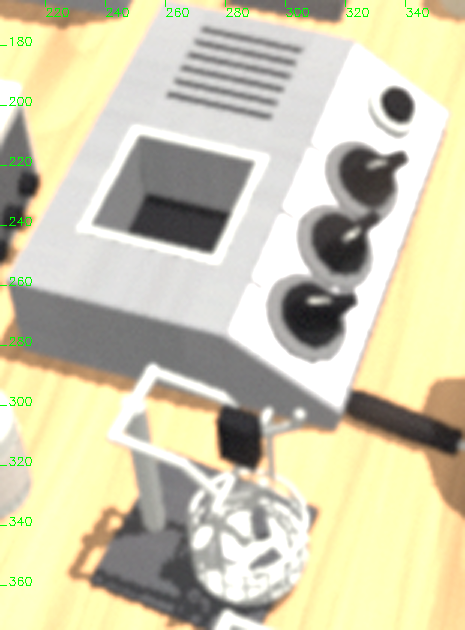

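```bash
cat > fit.py <<'E'
from h import *
from scipy.optimize import least_squares
L=np.array([[101,106],[101,-6],[-11,-6],[-11,106],[-45,180],[-45,-180]])/1000.
L=np.c_[L,np.full(6,.1)]
T=[[301.2,173.8],[340.5,174.2],[339.2,210.8],[300.5,210],[274.5,222.5],[398,227.8]]
S=[[235,240.7],[254,210.7],[290.7,219],[276.7,249.3],[281,275],[323.3,179.3]]
def W(p,L): return L@R.from_euler('z',p[2]).as_matrix().T+[p[0],p[1],0]
f=lambda p:np.r_[(proj("top",W(p,L))-T).ravel(),(proj("side",W(p,L))-S).ravel()]
s=least_squares(f,[.6,0,0],loss='soft_l1');dem=s.x
if __name__=="__main__":
    print("demag",dem);print(np.round(f(dem).reshape(-1,2),1).tolist())
    print("well",W(dem,np.array([[.045,.05,.02]])))
    print("post ends, grip",tri([[213,206],[235,208.7],[217.5,236]],[[242.3,310],[255.7,287.7],[285,310.7]]))
E
python3 fit.py
```

```text
demag [ 0.6365496  -0.14827432 -0.06779987]
[[-0.0, -0.9], [-0.4, 0.3], [-0.5, 2.0], [-1.2, 1.2], [-1.8, -0.6], [1.4, -0.6], [0.8, -1.1], [-1.9, -1.8], [1.1, -1.0], [0.6, 0.3], [-0.9, 0.8], [-0.2, -2.3]]
well [[ 0.6848336  -0.10143786  0.02      ]]
post ends, grip [[0.63842241 0.1916887  0.17696782 0.00105718]
 [0.62840386 0.13094879 0.17772009 0.00221333]
 [0.55104387 0.17765705 0.1852183  0.00681249]]
```

Call:
{"api": "jog_arm", "payload": {"motion": [[0, 0, -0.025, 0, 0, 0.141, 1], [0, 0, -0.025, 0, 0, 0.141, 1], [0, 0, -0.025, 0, 0, 0.141, 1], [0, 0, -0.02, 0, 0, 0.141, 1], [0.014, -0.045, 0, 0, 0, 0, 1]]}}

```text
time_s: 0.6
ee_pos: [0.2352, -0.4663, 0.3019]
eef_rot: [3.139, -0.001, -0.171]
force: [0.6, 0.0, 0.4]
grip_width: 0.0941
grip_force: 0.0
```

Call:
{"api": "jog_arm", "payload": {"motion": [[0.014, -0.045, 0, 0, 0, 0, 1], [0.014, -0.045, 0, 0, 0, 0, 1], [0.014, -0.045, 0, 0, 0, 0, 1], [0.014, -0.045, 0, 0, 0, 0, 1], [0.014, -0.045, 0, 0, 0, 0, 1]]}}

```text
time_s: 1.1
ee_pos: [0.3419, -0.2515, 0.3003]
eef_rot: [-3.142, 0.0, -0.163]
force: [1.6, -0.9, -0.2]
grip_width: 0.0939
grip_force: 0.0
```

Call:
{"api": "jog_arm", "payload": {"motion": [[0.014, -0.045, 0, 0, 0, 0, 1], [0.014, -0.045, 0, 0, 0, 0, 1], [0.014, -0.045, 0, 0, 0, 0, 1], [0.014, -0.045, 0, 0, 0, 0, 1], [0.014, -0.045, 0, 0, 0, 0, 1]]}}

```text
time_s: 1.6
ee_pos: [0.4474, -0.0406, 0.3004]
eef_rot: [3.142, -0.0, -0.162]
force: [0.3, -2.0, -0.2]
grip_width: 0.0941
grip_force: 0.0
```

Call:
{"api": "jog_arm", "payload": {"motion": [[0.014, -0.045, 0, 0, 0, 0, 1], [0.014, -0.045, 0, 0, 0, 0, 1], [0, 0, 0, 0, 0, 0, 1]]}}

```text
time_s: 1.9
ee_pos: [0.4901, 0.0457, 0.2995]
eef_rot: [-3.141, 0.002, -0.158]
force: [-0.5, -0.4, -0.2]
grip_width: 0.094
grip_force: 0.0
```

Call:
{"api": "jog_arm", "payload": {"motion": [[0.0125, -0.045, 0, 0, 0, 0, 1], [0.0125, -0.045, 0, 0, 0, 0, 1], [0.0125, -0.045, 0, 0, 0, 0, 0.2], [0, 0, 0, 0, 0, 0, 0.2]]}}

```text
time_s: 2.3
ee_pos: [0.5486, 0.1722, 0.2988]
eef_rot: [3.141, 0.002, -0.159]
force: [-0.5, -0.2, -1.3]
grip_width: 0.0811
grip_force: 0.0
```

```bash
python3 - <<'E'
from h import *
o=ctrl.get_obs();print(o['ee_pos'],o['eef_rot'],o['qpos'])
c=cam("wrist");np.savez("w1.npz",*c)
cv2.imwrite("pics/w1.png",ctrl.camera("wrist")[:,:,::-1])
print("cam at",-c[2].T@c[3],c[2][2],"expected grip top corners",proj("wrist",[[.549,.175,.214],[.549,.175,.16]],c))
E
```

```text
[0.54863487 0.17216809 0.29880333] [ 3.14118300e+00  2.26460676e-03 -1.58928326e-01] [2.40148931e-01 3.07971930e-01 1.29663480e+00 5.02743096e-04
 1.53923176e+00 1.96985669e+00]
cam at [0.62516403 0.15955802 0.47684133] [-0.26692582  0.04241885 -0.96278307] expected grip top corners [[312.52315129 246.13285246]
 [313.2860895  226.69100717]]
```

View pics/w1.png

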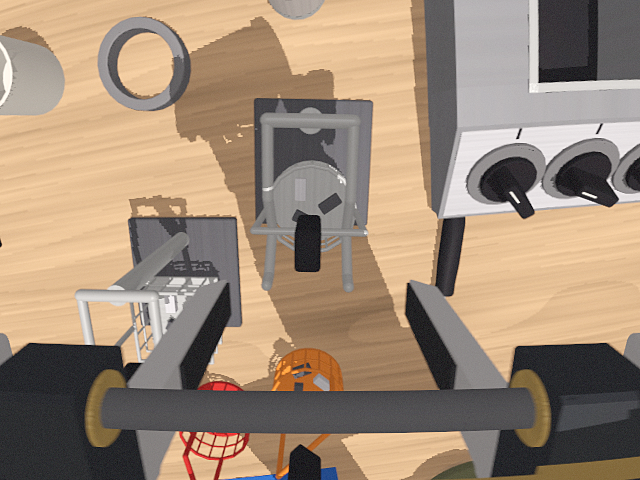

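The wrist view shows the grip block from x=295 to 321, with its near top edge at row ~272. The prong tips are at (268,287) and (348,287), and the bail bar ends at (255,231) and (364,231). I also see the middle knob at (583,178) with its pointer tip at (605,197).

```bash
python3 - <<'E'
from h import *
f=np.load("w1.npz");c=[f[k] for k in f.files]
print("fl",c[0][0,0])
print("grip near edge z.215",onz("wrist",[[296,271],[320,271],[308,272]],.215,c).round(4))
print("tips",onz("wrist",[[268,287],[348,287]],.199,c).round(4))
b=onz("wrist",[[255,231],[364,231]],.16,c).round(4);print("bar",b, b.mean(0))
print("post corners",onz("wrist",[[267,121],[355,121]],.18,c).round(4))
for g in (.549,.540): 
  print(g,proj("wrist",[[g+x,.175-.16*x+y,z] for z in(.215,.163) for x in(-.015,.015) for y in(-.009,.009)],c).round().tolist())
E
```

```text
fl 414.3166466393901
grip near edge z.215 [[0.5339 0.1887 0.215 ]
 [0.5313 0.1728 0.215 ]
 [0.5319 0.1809 0.215 ]]
tips [[0.5194 0.2126 0.199 ]
 [0.5103 0.1556 0.199 ]]
bar [[0.5529 0.2211 0.16  ]
 [0.5392 0.136  0.16  ]] [0.54605 0.17855 0.16   ]
post corners [[0.6335 0.1936 0.18  ]
 [0.6238 0.1333 0.18  ]]
0.549 [[326.0, 266.0], [299.0, 270.0], [326.0, 222.0], [299.0, 226.0], [325.0, 245.0], [302.0, 248.0], [325.0, 207.0], [302.0, 210.0]]
0.54 [[328.0, 279.0], [302.0, 283.0], [328.0, 235.0], [301.0, 239.0], [326.0, 255.0], [304.0, 259.0], [327.0, 218.0], [304.0, 222.0]]
```

Call:
{"api": "jog_arm", "payload": {"motion": [[-0.0026, -0.006, 0.02, 0, 0, 0, 0.1], [0, 0, 0.03, 0, 0, 0, 0.1], [0, 0, 0.03, 0, 0, 0, 0.1], [0, 0, 0.025, 0, 0, 0, 0.1], [0, 0, 0.018, 0, 0, 0, 0.1]], "squeeze": 25}}

```text
time_s: 2.85
ee_pos: [0.5456, 0.1736, 0.1759]
eef_rot: [3.141, 0.001, -0.163]
force: [-0.1, -0.3, 0.3]
grip_width: 0.0517
grip_force: 0.0
```

Call:
{"api": "jog_arm", "payload": {"motion": [[0, 0, 0, 0, 0, 0, -1], [0, 0, 0, 0, 0, 0, -1], [0, 0, 0, 0, 0, 0, -1], [0, 0, 0, 0, 0, 0, -1], [0, 0, 0, 0, 0, 0, -1]], "squeeze": 25}}

```text
time_s: 3.35
ee_pos: [0.5469, 0.1758, 0.1789]
eef_rot: [-3.14, -0.002, -0.162]
force: [0.6, -0.6, 6.1]
grip_width: 0.018
grip_force: 24.9
```

Call:
{"api": "jog_arm", "payload": {"motion": [[0, 0, -0.01, 0, 0, 0, -1], [0, 0, -0.015, 0, 0, 0, -1], [0, 0, -0.02, 0, 0, 0, -1], [0, 0, -0.013, 0, 0, 0, -1], [0, 0, 0, 0, 0, 0, -1]]}}

```text
time_s: 3.85
ee_pos: [0.5469, 0.1753, 0.2374]
eef_rot: [-3.141, -0.003, -0.162]
force: [-0.5, -0.1, -4.2]
grip_width: 0.0175
grip_force: 25.0
```

```bash
python3 - <<'E'
from h import *
o=ctrl.get_obs();print(o['ee_pos'],o['force'],o['moment'],o['grip_width'])
for n in("top","side","wrist"):
    cv2.imwrite(f"pics/{n}2.png",ctrl.camera(n)[:,:,::-1])
a=cv2.imread("pics/wrist2.png");b=cv2.imread("pics/side2.png")[240:390,210:350]
b=cv2.resize(b,None,fx=3.2,fy=3.2,interpolation=2);a=cv2.resize(a[60:,160:500],None,fx=.93*480/391,fy=.93*480/391)
h=min(a.shape[0],b.shape[0]);im=np.hstack([a[:h],b[:h]]);im=im[:, :];print(im.shape)
s=min(1,800/im.shape[1]);cv2.imwrite("pics/m2.png",cv2.resize(im,None,fx=s,fy=s))
E
```

```text
[0.54690038 0.17529504 0.23743272] [-0.46245355 -0.10468065 -4.21166223] [ 0.07125171 -0.02717125 -0.0019951 ] 0.017536363848299156
(480, 836, 3)
```

View pics/m2.png

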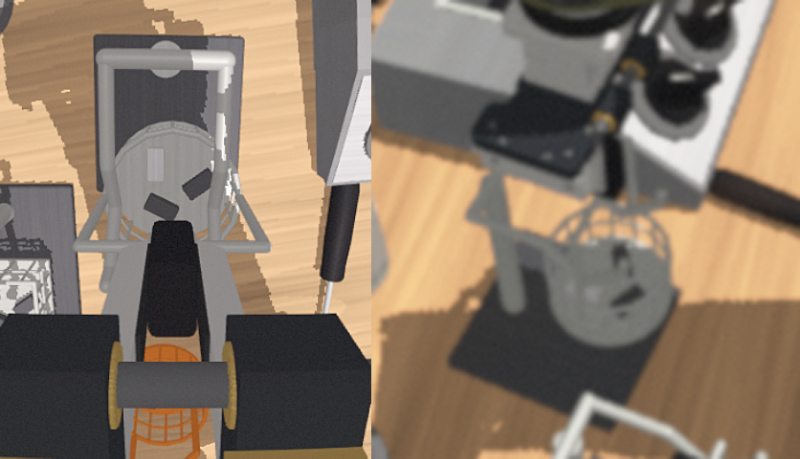

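The basket is held in the grip with the bar above the tips, and the −4.2 N force shows it hanging free. Next I draw it out towards −x.

Call:
{"api": "jog_arm", "payload": {"motion": [[-0.01, 0, 0, 0, 0, 0, -1], [-0.02, 0, 0, 0, 0, 0, -1], [-0.025, 0, 0, 0, 0, 0, -1], [-0.025, 0, 0, 0, 0, 0, -1], [-0.02, 0, 0, 0, 0, 0, -1]]}}

```text
time_s: 4.5
ee_pos: [0.4456, 0.1915, 0.2348]
eef_rot: [3.141, 0.001, -0.162]
force: [0.4, 0.4, -2.6]
grip_width: 0.018
grip_force: 25.0
```

Call:
{"api": "jog_arm", "payload": {"motion": [[0, 0, -0.02, 0, 0, 0, -1], [0, 0, -0.03, 0, 0, 0, -1], [0, 0, -0.03, 0, 0, 0, -1], [0, 0, -0.02, 0, 0, 0, -1], [0, 0, 0, 0, 0, 0, -1]]}}

```text
time_s: 5.0
ee_pos: [0.4477, 0.1916, 0.3373]
eef_rot: [-3.14, -0.003, -0.162]
force: [0.3, 0.2, -3.4]
grip_width: 0.0178
grip_force: 25.0
```

Call:
{"api": "jog_arm", "payload": {"motion": [[0.003, 0.02, 0, 0, 0, 0, -1], [0.006, 0.036, 0, 0, 0, 0, -1], [0.006, 0.036, 0, 0, 0, 0, -1], [0.006, 0.036, 0, 0, 0, 0, -1], [0.005, 0.03, 0, 0, 0, 0, -1]]}}

```text
time_s: 5.5
ee_pos: [0.4469, 0.0298, 0.3336]
eef_rot: [3.141, 0.002, -0.162]
force: [-0.2, -0.4, -3.7]
grip_width: 0.0179
grip_force: 25.0
```

Call:
{"api": "jog_arm", "payload": {"motion": [[0.03, 0.01, 0, 0, 0, 0, -1], [0.035, 0.013, 0, 0, 0, 0, -1], [0.035, 0.013, 0, 0, 0, 0, -1], [0.035, 0.013, 0, 0, 0, 0, -1], [0.035, 0.013, 0, 0, 0, 0, -1]]}}

```text
time_s: 6.0
ee_pos: [0.6063, -0.058, 0.3332]
eef_rot: [-3.142, 0.003, -0.162]
force: [-0.3, -0.0, -2.7]
grip_width: 0.0177
grip_force: 25.0
```

Call:
{"api": "jog_arm", "payload": {"motion": [[0.035, 0.013, 0, 0, 0, 0, -1], [0.03, 0.01, 0, 0, 0, 0, -1], [0.02, 0.005, 0, 0, 0, 0, -1], [0, 0, 0, 0, 0, 0, -1]]}}

```text
time_s: 6.4
ee_pos: [0.686, -0.0996, 0.331]
eef_rot: [-3.141, 0.005, -0.163]
force: [-1.1, -0.8, -4.3]
grip_width: 0.0182
grip_force: 25.0
```

```bash
python3 - <<'E'
from h import *
o=ctrl.get_obs();print(o['ee_pos'],o['eef_rot'],o['force'])
c=cam("wrist");np.savez("w3.npz",*c)
cv2.imwrite("pics/w3.png",ctrl.camera("wrist")[:,:,::-1])
E
```

```text
[ 0.68602965 -0.09962429  0.33098826] [-3.14148996  0.0050394  -0.16315539] [-1.1260671  -0.76208311 -4.25927523]
```

View pics/w3.png

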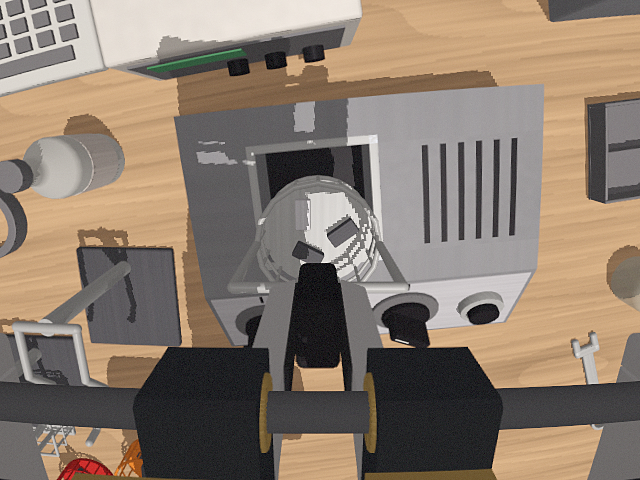

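The basket hangs over the well. The deck's back corners are at (176,117) and (543,85), the well's back inner corners at (264,152) and (370,143), and the deck's front right corner at (533,269).

```bash
cat > fit2.py <<'E'
from fit import *
_f=np.load("w3.npz");c3=[_f[k] for k in _f.files]
L3=np.array([[145,180,100],[145,-180,100],[101,106,100],[101,-6,100],[-45,-180,100]])/1000.
P3=np.array([[176,117],[543,85],[264,152],[370,143],[533,269.]])
g=lambda p:np.r_[.5*f(p),(proj("",W(p,L3),c3)-P3).ravel()]
dem2=least_squares(g,dem,loss='soft_l1').x
if __name__=="__main__":
    print(dem2, g(dem2)[-10:].round(1)); print("well",W(dem2,np.array([[.045,.05,.02]])))
E
python3 fit2.py
```

```text
[ 0.63631322 -0.14675852 -0.07509797] [-1.7 -1.4  2.7 -0.6 -8.4  1.8  0.4  0.5  4.8  0.5]
well [[ 0.68493776 -0.10027568  0.02      ]]
```

Call:
{"api": "jog_arm", "payload": {"motion": [[-0.001, 0.0005, 0.02, 0, 0, 0, -1], [0, 0, 0.03, 0, 0, 0, -1], [0, 0, 0.03, 0, 0, 0, -1], [0, 0, 0.02, 0, 0, 0, -1], [0, 0, 0, 0, 0, 0, -1]]}}

```text
time_s: 6.95
ee_pos: [0.6822, -0.0982, 0.2317]
eef_rot: [-3.141, 0.006, -0.162]
force: [-0.1, -0.7, -2.9]
grip_width: 0.0176
grip_force: 25.0
```

Call:
{"api": "jog_arm", "payload": {"motion": [[0, 0, 0.015, 0, 0, 0, -1], [0, 0, 0.015, 0, 0, 0, -1], [0, 0, 0.01, 0, 0, 0, -1], [0, 0, 0, 0, 0, 0, -1]]}}

```text
time_s: 7.35
ee_pos: [0.6832, -0.0988, 0.1939]
eef_rot: [-3.141, 0.003, -0.162]
force: [0.2, 0.6, -4.2]
grip_width: 0.0181
grip_force: 25.0
```

Call:
{"api": "jog_arm", "payload": {"motion": [[0.001, 0.001, 0.005, 0, 0, 0, -1], [0, 0, 0.004, 0, 0, 0, -1], [0, 0, 0.003, 0, 0, 0, -1], [0, 0, 0, 0, 0, 0, -1]]}}

```text
time_s: 7.75
ee_pos: [0.6846, -0.1002, 0.1831]
eef_rot: [-3.142, 0.001, -0.162]
force: [0.5, 0.3, -3.7]
grip_width: 0.018
grip_force: 25.0
```

Call:
{"api": "jog_arm", "payload": {"motion": [[0, 0, 0.003, 0, 0, 0, -1], [0, 0, 0.002, 0, 0, 0, -1], [0, 0, 0, 0, 0, 0, -1]]}}

```text
time_s: 8.05
ee_pos: [0.6846, -0.1001, 0.1781]
eef_rot: [-3.142, 0.001, -0.162]
force: [0.0, 0.7, -4.0]
grip_width: 0.0181
grip_force: 25.0
```

Call:
{"api": "jog_arm", "payload": {"motion": [[0, 0, 0.002, 0, 0, 0, -1], [0, 0, 0.002, 0, 0, 0, -1], [0, 0, 0, 0, 0, 0, -1]]}}

```text
time_s: 8.35
ee_pos: [0.6849, -0.1002, 0.1756]
eef_rot: [3.142, -0.001, -0.162]
force: [-3.2, 0.4, 4.9]
grip_width: 0.018
grip_force: 25.0
```

Call:
{"api": "jog_arm", "payload": {"motion": [[0, 0, 0.002, 0, 0, 0, -1], [0, 0, 0.002, 0, 0, 0, -1], [0, 0, 0, 0, 0, 0, -1]]}}

```text
time_s: 8.65
ee_pos: [0.6859, -0.1004, 0.1754]
eef_rot: [3.141, -0.007, -0.162]
force: [-7.1, 1.8, 25.0]
grip_width: 0.0178
grip_force: 25.0
```

The basket touched the floor at the expected height. I ease off and open.

Call:
{"api": "jog_arm", "payload": {"motion": [[0, 0, -0.002, 0, 0, 0, -1], [0, 0, -0.0015, 0, 0, 0, -1], [0, 0, 0, 0, 0, 0, -0.2], [0, 0, 0, 0, 0, 0, 0.2], [0, 0, 0, 0, 0, 0, 0.3]]}}

```text
time_s: 9.15
ee_pos: [0.6846, -0.1002, 0.1735]
eef_rot: [-3.142, 0.001, -0.162]
force: [0.0, 0.4, -0.4]
grip_width: 0.0387
grip_force: 0.0
```

Call:
{"api": "jog_arm", "payload": {"motion": [[0, 0, 0, 0, 0, 0, 0.3], [0, 0, -0.02, 0, 0, 0, 0.3], [0, 0, -0.04, 0, 0, 0, 0.3], [0, 0, -0.05, 0, 0, 0, 0.3], [0, 0, -0.04, 0, 0, 0, 0.3]]}}

```text
time_s: 9.65
ee_pos: [0.6845, -0.1001, 0.3269]
eef_rot: [3.142, -0.002, -0.162]
force: [0.4, 0.4, -0.5]
grip_width: 0.0608
grip_force: 0.0
```

```bash
python3 - <<'E'
from h import *
o=ctrl.get_obs();print(o['ee_pos'],o['eef_rot'],o['qpos'])
c=cam("wrist");np.savez("w4.npz",*c)
cv2.imwrite("pics/w4.png",ctrl.camera("wrist")[:,:,::-1])
E
```

```text
[ 0.68451612 -0.10014679  0.326868  ] [ 3.14156490e+00 -1.59475681e-03 -1.62217268e-01] [-1.98213939e-01  6.06810245e-01  8.10860946e-01  2.99984888e-05
  1.72232674e+00  1.53480423e+00]
```

View pics/w4.png

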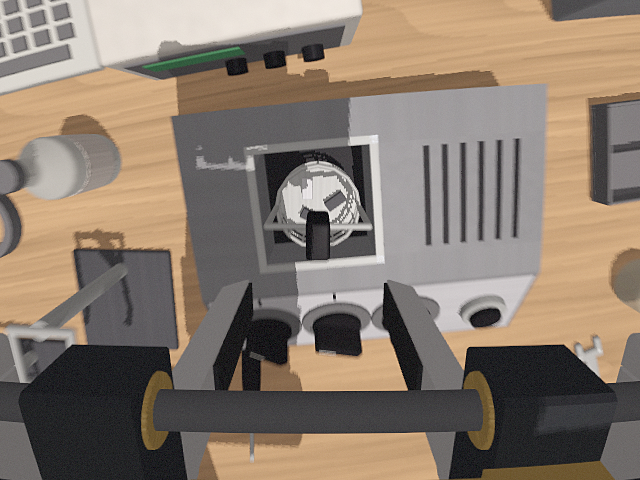

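The basket stands upright in the well at about (318,215). Next I measure the middle knob's angle by projecting the pointer model into the earlier pictures.

```bash
cat > pan.py <<'E'
from fit2 import *
a=np.radians(35)
# panel frame in demag: x up slope, z normal
PR=np.array([[np.cos(a),0,-np.sin(a)],[0,1,0],[np.sin(a),0,np.cos(a)]])
PC=np.array([-.045-.061*np.cos(a),0,.065])
def pan(P): return W(dem2,np.atleast_2d(P)@PR.T+PC)
Rpan=R.from_euler('z',dem2[2]).as_matrix()@PR
def ptr(th,r=.024,h=.044,y0=.04): # theta clockwise seen from +z: 0->+y,1.57->+x
    return [[r*np.sin(th),y0+r*np.cos(th),h]]
E
python3 - <<'E'
from pan import *
from scipy.ndimage import map_coordinates
f1=np.load("w1.npz");c1=[f1[k] for k in f1.files]
for nm,im,c in(("top0","pics/top0.png",cam("top")),("side0","pics/side0.png",cam("side")),("w1","pics/w1.png",c1)):
    g=cv2.cvtColor(cv2.imread(im),6).astype(float)
    for y0 in(.12,.04,-.04):
        sc=[]
        th=np.arange(0,3.14,.05)
        for t in th:
            P=[ptr(t,r,.044,y0)[0] for r in np.linspace(.006,.022,9)]
            q=proj("",pan(P),c); sc.append(map_coordinates(g,[q[:,1],q[:,0]],order=1,mode='nearest').mean())
        k=np.argsort(sc)[::-1][:4]; print(nm,y0,th[k].round(2),np.array(sc)[k].round(), proj("",pan([[0,y0,.044]]),c).round(1),proj("",pan([[0,y0,.0]]),c).round(1))
# unwarp the plane h=.044 from each
for nm,im,c in(("top","pics/top0.png",cam("top")),("side","pics/side0.png",cam("side")),("w1","pics/w1.png",c1)):
    xs=np.linspace(.05,-.05,250);ys=np.linspace(.09,-.01,250)
    G=np.array([[x,y,.044] for x in xs for y in ys]);q=proj("",pan(G),c).astype(np.float32).reshape(250,250,2)
    o=cv2.remap(cv2.imread(im),q[...,0],q[...,1],1); cv2.circle(o,(125,125),3,(0,0,255),1)
    globals()[nm]=o
cv2.imwrite("pics/un.png",np.hstack([top,side,w1]))
print(Rpan, pan([[0,.04,.037],[0,-.13,.022]]))
E
```

```text
top0 0.12 [1.1  1.05 1.15 1.  ] [64. 64. 63. 62.] [[291.7 248.8]] [[292.7 241.7]]
top0 0.04 [0.75 0.7  0.65 0.8 ] [69. 69. 68. 68.] [[320.1 250.2]] [[320.5 243. ]]
top0 -0.04 [0.95 0.9  1.   1.05] [63. 62. 62. 61.] [[348.5 251.6]] [[348.3 244.4]]
side0 0.12 [2.8  2.75 2.85 2.7 ] [128. 128. 128. 127.] [[316.8 264.5]] [[307.3 270.8]]
side0 0.04 [0.55 0.6  0.5  0.65] [122. 122. 117. 116.] [[326.3 240.5]] [[316.9 247.2]]
side0 -0.04 [2.25 2.3  2.2  2.15] [212. 212. 212. 211.] [[335.2 218.2]] [[325.9 225.2]]
w1 0.12 [0.9  0.85 2.5  0.  ] [245. 237. 194. 193.] [[520.2 204.5]] [[504.6 173.3]]
w1 0.04 [0.45 0.5  0.4  0.  ] [250. 219. 217. 154.] [[598.9 198.5]] [[578.9 168.2]]
w1 -0.04 [0.   0.05 0.1  0.15] [225. 224. 222. 206.] [[670.6 193.3]] [[647.6 163.9]]
[[ 0.81684324  0.0750274  -0.5719598 ]
 [-0.06145885  0.99718147  0.04303395]
 [ 0.57357644  0.          0.81915204]] [[ 0.5234512  -0.09815378  0.09530863]
 [ 0.51927594 -0.26832014  0.08302134]]
```

View pics/un.png

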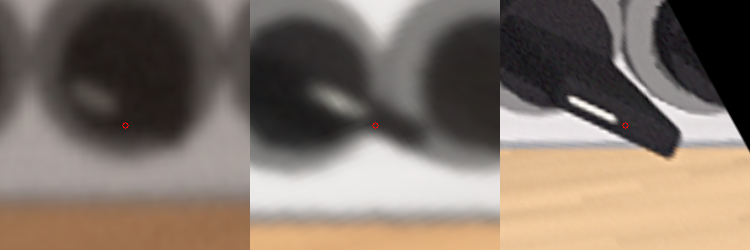

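The rectified views put the knob at about 0.48 rad, with its axis about 3 mm up-slope and left of the model. I'll compute the approach from that.

```bash
cat > kin.py <<'E'
from pan import *
OFF=np.array([.0025,.0025,0])
def target(y,h,th): # TCP at panel (0,y,h); tool x along bar at th
    b=np.array([np.sin(th),np.cos(th),0]);z=np.array([0,0,-1.]);
    return pan([OFF+[0,y,h]])[0], Rpan@np.c_[b,np.cross(z,b),z]
def delta(p,Rt):
    o=ctrl.get_obs();Rc=R.from_euler('xyz',o['eef_rot']).as_matrix()
    print("shift(tool)",(Rc.T@(p-o['ee_pos'])).round(4),"rot(tool)",R.from_matrix(Rc.T@Rt).as_rotvec().round(4),"pos",p.round(4),o['ee_pos'].round(4),"shift in target axes",(Rt.T@(p-o['ee_pos'])).round(4))
E
python3 -c "
from kin import *
delta(*target(.04,.12,.48)); delta(*target(.04,.023,.48))"
```

```text
shift(tool) [-0.2073  0.0254  0.1672] rot(tool) [-0.3047  0.5581 -1.1402] pos [ 0.4782 -0.0922  0.1647] [ 0.6852 -0.1003  0.334 ] shift in target axes [-0.1298 -0.2331  0.02  ]
shift(tool) [-0.1527  0.0205  0.2472] rot(tool) [-0.3047  0.5581 -1.1402] pos [ 0.5337 -0.0964  0.0853] [ 0.6852 -0.1003  0.334 ] shift in target axes [-0.1298 -0.2331  0.117 ]
```

Call:
{"api": "jog_arm", "payload": {"motion": [[-0.03, 0.005, 0, 0, 0, 0, 0], [-0.045, 0.005, 0, 0, 0, 0, 0], [-0.045, 0.005, 0.01, 0, 0, 0, 0], [-0.045, 0.005, 0.03, 0, 0, 0, 0], [-0.042, 0.005, 0.03, 0, 0, 0, 0]]}}

```text
time_s: 10.2
ee_pos: [0.4796, -0.0914, 0.2566]
eef_rot: [3.141, -0.001, -0.162]
force: [1.0, -0.6, 0.3]
grip_width: 0.0474
grip_force: 0.0
```

Call:
{"api": "jog_arm", "payload": {"motion": [[0, 0, 0.03, -0.034, 0.062, -0.127, 0], [0, 0, 0.03, -0.034, 0.062, -0.127, 0], [0, 0, 0, -0.034, 0.062, -0.127, 0], [0, 0, 0, -0.034, 0.062, -0.127, 0], [0, 0, 0, -0.034, 0.062, -0.127, 0]]}}

```text
time_s: 10.7
ee_pos: [0.4831, -0.0927, 0.1973]
eef_rot: [2.879, -0.235, 0.516]
force: [0.1, -0.5, 0.5]
grip_width: 0.0467
grip_force: 0.0
```

Call:
{"api": "jog_arm", "payload": {"motion": [[0, 0, 0, -0.034, 0.062, -0.127, 0], [0, 0, 0, -0.034, 0.062, -0.127, 0], [0, 0, 0, -0.034, 0.062, -0.127, 0], [0, 0, 0, -0.034, 0.062, -0.127, 0], [0, 0, 0, 0, 0, 0, 0]]}}

```text
time_s: 11.2
ee_pos: [0.4824, -0.0928, 0.1967]
eef_rot: [2.613, -0.266, 1.062]
force: [0.4, 0.3, 0.2]
grip_width: 0.047
grip_force: 0.0
```

```bash
python3 - <<'E'
from kin import *
o=ctrl.get_obs();print(o['qpos'],o['grip_width'])
delta(*target(.04,.12,.48)); delta(*target(.04,.023,.48))
c=cam("wrist");np.savez("w5.npz",*c)
cv2.imwrite("pics/w5.png",ctrl.camera("wrist")[:,:,::-1])
print(proj("",pan([[0,.04,.044]]+[OFF+ptr(.48,r)[0] for r in(.0265,-.0265)]),c).round())
E
```

```text
[-0.34274465 -0.12052352  2.11231284  0.25467215  0.59399114  0.06744298] 0.04700672029996549
shift(tool) [-0.0099 -0.0187  0.0243] rot(tool) [-0.0191  0.0165 -0.0243] pos [ 0.4782 -0.0922  0.1647] [ 0.4824 -0.0928  0.1967] shift in target axes [-0.0099 -0.0194  0.0238]
shift(tool) [-0.0083 -0.0169  0.1213] rot(tool) [-0.0191  0.0165 -0.0243] pos [ 0.5337 -0.0964  0.0853] [ 0.4824 -0.0928  0.1967] shift in target axes [-0.0099 -0.0194  0.1208]
[[293. 256.]
 [293. 215.]
 [296. 286.]]
```

View pics/w5.png

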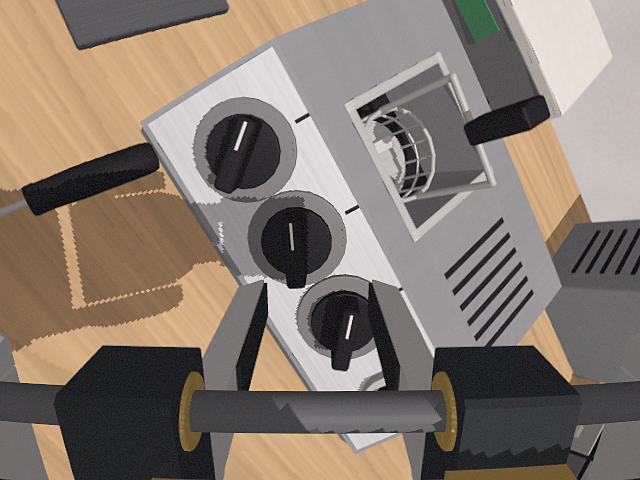

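The bar spans (291,218) to (296,287), within 3 px of the prediction. I descend along the panel normal.

Call:
{"api": "jog_arm", "payload": {"motion": [[-0.01, -0.0194, 0.01, -0.019, 0.0165, -0.024, 0], [0, 0, 0.03, 0, 0, 0, 0], [0, 0, 0.03, 0, 0, 0, 0], [0, 0, 0.02, 0, 0, 0, 0], [0, 0, 0, 0, 0, 0, 0]]}}

```text
time_s: 11.75
ee_pos: [0.5166, -0.0938, 0.1092]
eef_rot: [2.592, -0.271, 1.086]
force: [-0.3, 1.0, 0.1]
grip_width: 0.0469
grip_force: 0.0
```

```bash
python3 - <<'E'
from kin import *
delta(*target(.04,.023,.48))
E
```

```text
shift(tool) [-0.001   0.0011  0.0295] rot(tool) [-0.0044  0.0009 -0.007 ] pos [ 0.5337 -0.0964  0.0853] [ 0.5166 -0.0938  0.1092] shift in target axes [-0.001   0.0009  0.0295]
```

Call:
{"api": "jog_arm", "payload": {"motion": [[-0.001, 0.001, 0.015, -0.004, 0, -0.007, 0], [0, 0, 0.01, 0, 0, 0, 0], [0, 0, 0.003, 0, 0, 0, 0], [0, 0, 0, 0, 0, 0, 0]]}}

```text
time_s: 12.15
ee_pos: [0.5328, -0.0968, 0.0889]
eef_rot: [2.581, -0.266, 1.096]
force: [-0.1, -0.3, 0.2]
grip_width: 0.0472
grip_force: 0.0
```

Call:
{"api": "jog_arm", "payload": {"motion": [[0, 0, 0, 0, 0, 0, -1], [0, 0, 0, 0, 0, 0, -1], [0, 0, 0, 0, 0, 0, -1], [0, 0, 0, 0, 0, 0, -1], [0, 0, 0, 0, 0, 0, -1]], "squeeze": 15}}

```text
time_s: 12.65
ee_pos: [0.5317, -0.0961, 0.0879]
eef_rot: [2.584, -0.266, 1.097]
force: [-8.8, 5.5, 4.2]
grip_width: 0.0141
grip_force: 15.0
```

```bash
python3 - <<'E'
from kin import *
delta(*target(.04,.023,.48));delta(*target(.04,.023,1.57));print(ctrl.get_obs()['force'],ctrl.get_obs()['moment'])
E
```

```text
shift(tool) [-0.0001  0.0002  0.0033] rot(tool) [ 0.0005 -0.0005  0.0044] pos [ 0.5337 -0.0964  0.0853] [ 0.5317 -0.0961  0.0879] shift in target axes [-0.0001  0.0002  0.0033]
shift(tool) [-0.0001  0.0002  0.0033] rot(tool) [ 2.0000e-04 -7.0000e-04  1.0944e+00] pos [ 0.5337 -0.0964  0.0853] [ 0.5317 -0.0961  0.0879] shift in target axes [0.0001 0.0002 0.0033]
[-8.79566429  5.47860008  4.18177814] [0.93227517 1.28023826 0.60594091]
```

Call:
{"api": "jog_arm", "payload": {"motion": [[0, 0, 0, 0, 0, 0.12, -1], [0, 0, 0, 0, 0, 0.12, -1], [0, 0, 0, 0, 0, 0.12, -1], [0, 0, 0, 0, 0, 0.12, -1], [0, 0, 0, 0, 0, 0.12, -1]]}}

```text
time_s: 13.15
ee_pos: [0.5323, -0.0969, 0.0885]
eef_rot: [2.82, -0.532, 0.503]
force: [-5.5, -1.6, 1.9]
grip_width: 0.0141
grip_force: 15.0
```

Call:
{"api": "jog_arm", "payload": {"motion": [[0, 0, 0, 0, 0, 0.12, -1], [0, 0, 0, 0, 0, 0.12, -1], [0, 0, 0, 0, 0, 0.12, -1], [0, 0, 0, 0, 0, 0.12, -1], [0, 0, 0, 0, 0, 0, -1]]}}

```text
time_s: 13.65
ee_pos: [0.5325, -0.0978, 0.0886]
eef_rot: [3.131, -0.615, -0.063]
force: [-5.0, -8.1, 0.3]
grip_width: 0.014
grip_force: 15.0
```

```bash
python3 - <<'E'
from kin import *
delta(*target(.04,.023,1.57));print(ctrl.get_obs()['force'],ctrl.get_obs()['moment'])
E
```

```text
shift(tool) [-0.001  -0.0015  0.0034] rot(tool) [ 0.0033 -0.0037  0.0094] pos [ 0.5337 -0.0964  0.0853] [ 0.5325 -0.0978  0.0886] shift in target axes [-0.001  -0.0015  0.0034]
[-5.00551918 -8.08115692  0.27176272] [-1.27610521  1.13615887 -0.94038107]
```

Call:
{"api": "jog_arm", "payload": {"motion": [[0, 0, 0, 0, 0, 0.01, -1], [0, 0, 0, 0, 0, 0, -0.3], [0, 0, 0, 0, 0, 0, -0.3], [0, 0, 0, 0, 0, 0, -0.3], [0, 0, -0.02, 0, 0, 0, -0.3]]}}

```text
time_s: 14.15
ee_pos: [0.5209, -0.0958, 0.1037]
eef_rot: [3.137, -0.612, -0.069]
force: [-0.2, 1.4, -0.3]
grip_width: 0.0326
grip_force: 0.0
```

Call:
{"api": "jog_arm", "payload": {"motion": [[0, 0, -0.03, 0, 0, 0, -0.3], [0, 0, -0.04, 0, 0, 0, -0.3], [0, 0, -0.02, 0, 0, 0, -1], [0, 0, 0, 0, 0, 0, -1], [0, 0, 0, 0, 0, 0, -1]]}}

```text
time_s: 14.65
ee_pos: [0.4698, -0.092, 0.1785]
eef_rot: [3.136, -0.615, -0.069]
force: [0.3, -0.6, -0.5]
grip_width: 0.0126
grip_force: 0.0
```

```bash
python3 - <<'E'
from kin import *
delta(*target(-.13,.06,1.57));print(ctrl.get_obs()['force'],ctrl.get_obs()['grip_width'])
c=cam("wrist");np.savez("w6.npz",*c)
cv2.imwrite("pics/w6.png",ctrl.camera("wrist")[:,:,::-1])
print(proj("",pan([OFF+[0,-.13,.022]]),c))
E
```

```text
shift(tool) [-0.0022  0.1694  0.0765] rot(tool) [ 0.002  -0.0044  0.0045] pos [ 0.4998 -0.2643  0.1156] [ 0.4698 -0.092   0.1785] shift in target axes [-0.0011  0.1696  0.0762]
[ 0.29944395 -0.63195701 -0.47202893] 0.01264338404983114
[[541.11735367 237.24038014]]
```

View pics/w6.png

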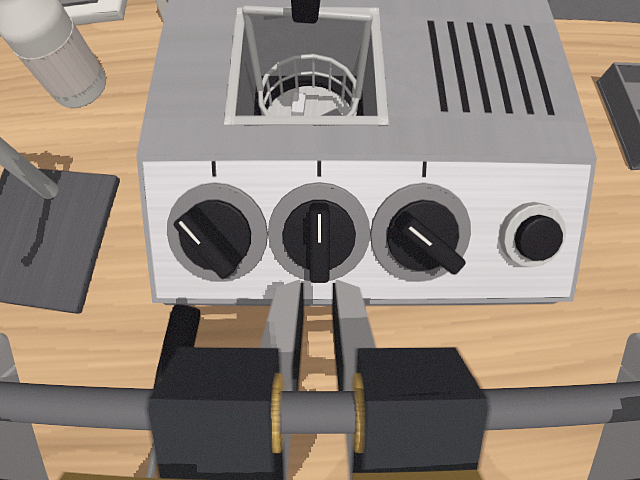

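The pointer stands at (319,228), straight up at its mark. The button is at (541,237), exactly as predicted.

Call:
{"api": "jog_arm", "payload": {"motion": [[0, 0.03, 0, 0, 0, 0, -1], [0, 0.045, 0, 0, 0, 0, -1], [0, 0.045, 0, 0, 0, 0, -1], [-0.002, 0.0495, 0, 0, 0, 0, -1], [0, 0, 0.03, 0, 0, 0, -1]]}}

```text
time_s: 15.2
ee_pos: [0.4721, -0.2694, 0.1542]
eef_rot: [3.133, -0.617, -0.076]
force: [0.6, 0.5, 0.4]
grip_width: 0.0003
grip_force: 0.0
```

Call:
{"api": "jog_arm", "payload": {"motion": [[0, 0, 0.03, 0, 0, 0, -1], [0, 0, 0.016, 0, 0, 0, -1], [0, 0, 0.015, 0, 0, 0, -1], [0, 0, 0.01, 0, 0, 0, -1], [0, 0, 0, 0, 0, 0, -1]]}}

```text
time_s: 15.7
ee_pos: [0.5137, -0.265, 0.0935]
eef_rot: [3.138, -0.612, -0.07]
force: [-0.1, 0.5, 0.1]
grip_width: 0.0009
grip_force: 0.0
```

```bash
python3 - <<'E'
from kin import *
delta(*target(-.13,.022,1.57));print(ctrl.get_obs()['force'],ctrl.get_obs()['grip_width'])
E
```

```text
shift(tool) [0.0012 0.0004 0.0119] rot(tool) [ 0.0001 -0.0008  0.0037] pos [ 0.5215 -0.266   0.0845] [ 0.5137 -0.265   0.0935] shift in target axes [0.0012 0.0004 0.0119]
[-0.13669653  0.52575698  0.10667553] 0.000859530639869851
```

Call:
{"api": "jog_arm", "payload": {"motion": [[0.001, 0, 0.01, 0, 0, 0, -1], [0, 0, 0.004, 0, 0, 0, -1], [0, 0, 0.003, 0, 0, 0, -1], [0, 0, 0.001, 0, 0, 0, -1], [0, 0, 0, 0, 0, 0, -1]]}}

```text
time_s: 16.2
ee_pos: [0.5249, -0.2664, 0.0817]
eef_rot: [3.136, -0.615, -0.069]
force: [-2.6, 1.1, 2.4]
grip_width: 0.0004
grip_force: 1.6
```

```bash
python3 - <<'E'
from kin import *
delta(*target(-.13,.016,1.57));o=ctrl.get_obs();print("normal force",o['force']@Rpan[:,2])
E
```

```text
shift(tool) [-0.0013 -0.0002  0.0018] rot(tool) [ 0.002  -0.0039  0.0044] pos [ 0.5249 -0.2662  0.0795] [ 0.5249 -0.2664  0.0817] shift in target axes [-0.0013 -0.0002  0.0018]
normal force 3.4825007372534635
```

Call:
{"api": "jog_arm", "payload": {"motion": [[0, 0, 0.002, 0, 0, 0, -1], [0, 0, 0.002, 0, 0, 0, -1], [0, 0, 0.001, 0, 0, 0, -1], [0, 0, 0, 0, 0, 0, -1]]}}

```text
time_s: 16.6
ee_pos: [0.5273, -0.2667, 0.0789]
eef_rot: [3.136, -0.616, -0.068]
force: [-36.6, 7.4, 34.0]
grip_width: 0.0007
grip_force: 24.5
```

Call:
{"api": "jog_arm", "payload": {"motion": [[0, 0, -0.01, 0, 0, 0, -1], [0, 0, -0.03, 0, 0, 0, -1], [0, 0, -0.04, 0, 0, 0, -1], [0, 0, -0.02, 0, 0, 0, -1], [0, 0, 0, 0, 0, 0, -1]]}}

```text
time_s: 17.1
ee_pos: [0.4702, -0.2629, 0.1616]
eef_rot: [3.133, -0.618, -0.068]
force: [-0.4, 0.1, -0.4]
grip_width: 0.0007
grip_force: 0.0
```

```bash
python3 - <<'E'
from kin import *
o=ctrl.get_obs();print(o['force'],o['joint_vel'])
c=cam("wrist");im=ctrl.camera("wrist");cv2.imwrite("pics/w7.png",im[:,:,::-1])
# numeric check of the pointer direction: rectified bar-top plane around the middle knob
G=np.array([OFF+[x,y+.04,.044] for x in np.linspace(.03,-.03,121) for y in np.linspace(.03,-.03,121)])
q=proj("",pan(G),c).astype(np.float32).reshape(121,121,2)
g=cv2.cvtColor(cv2.remap(im,q[...,0],q[...,1],1),cv2.COLOR_RGB2GRAY)
m=(g>150).astype(np.uint8);m[:, :30]=0;m[:,90:]=0;m[:20]=0
n,l,s,ce=cv2.connectedComponentsWithStats(m)
for i in range(1,n):
    if s[i,4]>15:
        y,x=np.nonzero(l==i);w,v=np.linalg.eigh(np.cov(x,y));print(s[i],ce[i].round(),np.degrees(np.arctan2(v[1,1],v[0,1])).round(1))
E
```

```text
[-0.37178833  0.12724134 -0.39145924] [ 0.01950705  0.07176529  0.00203616  0.03212678 -0.04597103 -0.02636884]
[42 20  6  6 21] [45. 22.] 83.7
[ 63  20   6  37 160] [65. 37.] 88.9
[  30   61   60   60 1452] [48. 99.] 54.2
```

The pointer line lies within about 1° of straight up (88.9°), nothing touches the arm, and the button is released, so I hand in.

```bash
python3 -c "
from station import ctrl
print(ctrl.hand_in())"
```

```text
the job is handed in; nothing more can be done
None
```

I handed the job in after about 17 s of the 64 s. The round basket is upright and released in the well, the middle knob points to its mark, and the start button was then pressed fully in and released; the hand-in returned no verdict.

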